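# Close a watch back in the lever press and hold it

### The job

Close the back of this watch: take the watch head from its blue cushion and seat it face down, as it lies, in the nest of the press's loading slide, let go, and push the slide fully home under the ram. Then pull the press's red lever knob down until the lever is level, which snaps the back home, and stay there: finish still holding the lever level so that the gasket can settle. Do not lean on the lever past level, and leave the other things on the bench where they are.

Things in the scene. Friction and masses are not known exactly. Their poses are not given: they have to be found in the camera images.
- press: Grey bench press, fixed, 235 mm tall, base 130 mm wide. Origin on the bench under the ram axis; +x points from the operator's side (robot) to the column behind, +y to the left seen from the robot, z up. The head over the slide reaches from 28 mm in front of the ram axis to 103 mm behind, 43 mm to each side, 122 to 208 mm above the bench. The lever is on its right (-y) side.
- slide (a joint): Loading slide of the press, an aluminium plate (155 x 76 mm, top 40 mm above the bench) that carries the nest: 0 = fully home at its rear stop with the nest exactly under the ram; 0.13 m = pulled right out towards the robot (the press's -x). It starts out, 110 to 130 mm; it runs with about 2.5 N of friction and stays where it is left.
- nest (a point): Centre of the nest's rim on the loading slide, 62 mm above the bench; moves with the slide. The nest is an upright blue plastic cup, 42 mm outside and 36 mm inside diameter, recess 6 mm deep. The watch's bezel goes inside and the flat of its case rests on the rim. Axes parallel to the press's.
- slide_knob (a point): Middle of the grip of the black upright knob at the front of the loading slide: 22 mm diameter, from 55 to 85 mm above the bench; this point is 70 mm above the bench and 100 mm in front (press -x) of the nest; moves with the slide.
- lever (a joint): Hand lever, rad: 0 = at rest, raised 50 degrees; grows as the knob is pulled forward and down; 0.873 = level; stop at 1.15. A spring lifts it when let go. It turns about the press's y axis, 30 mm behind the ram axis, 165 mm above the bench; knob centre 170 mm from that axis. Ram travel 24 mm per rad. The knob needs about 3 N at first and 7 N at level with a watch under the die.
- lever_knob: Red revolving ball knob, 34 mm, on the lever's end; origin at its centre, 110 mm to the right (-y) of the ram axis. At rest 295 mm above the bench, 79 mm in front of the ram axis; with the lever level, 165 mm above the bench, 140 mm in front. The 12 mm steel rod leaves it towards the press's +x (back and down at rest). Can be gripped from above across the press's y.
- die: Blue plastic pressing die, 30 mm diameter, sprung on the lower end of the ram; origin at the centre of its underside, at rest 86 mm above the bench, which is 12 mm over the proud back of a seated watch. It meets the back when the lever is about 20 degrees above level; its spring gives about 25 N on the watch with the lever level, some 1.5 N more per degree below that.
- watch: Steel watch head, face down: 40 mm diameter, 48 mm over the lugs, 15 mm thick with the back proud, 90 g. Origin at the centre of its underside (crystal), z up through the back, x along the lugs, crown at -y. From below: brass bezel tapering 26 to 32 mm, 0 to 3.5 mm; case 3.5 to 10.5 mm; lugs at x +-24, y +-11.5, 4 to 10 mm up; back. Seated, its origin is 3.5 mm below the rim. Any yaw is right.
- caseback (a joint): How far the watch's press-fit back (steel disc, 32 mm diameter) has gone in: 0 = proud by 2.5 mm as at the start, 0.0025 m = home. It goes in at about 9 N and does not come out again.
- cushion: Round blue casing cushion on which the watch starts, fixed, 80 mm diameter, 20 mm high; origin at its underside.
- tray: Bystander: grey parts tray, 80 x 110 mm, 15 mm high; origin at its underside.
- loupe: Bystander: black eye loupe standing on its wide end, 38 mm diameter, 34 mm high.
- driver_red: Bystander: watch screwdriver with a red head lying flat, 112 mm long, 7 mm thick.
- driver_yellow: Bystander: watch screwdriver with a yellow head lying flat, 112 mm long, 7 mm thick.
- tweezers: Bystander: steel tweezers lying flat, 120 mm long, 4 mm thick.
- blower: Bystander: grey-blue rubber dust blower standing nozzle up, 54 mm diameter, 85 mm high.
- dustcover: Bystander: clear dust cover with a knob, 60 mm diameter, 42 mm high.

How it is judged:
By the outcome, as a careful person would: the job done as asked, in the order asked, and still so for the second after the job is handed in, while the arm keeps its last pose, push and grip.
It also fails if it takes over 64 s, if anything falls off the work surface, if the arm or the gripper's body presses on something with over 40 N, if the wrist force passes 120 N, or if a joint passes its speed limit or range.

### The arm

A 6-joint arm with a two-finger parallel gripper is mounted at the origin on the work surface. World frame = base frame: x ahead of the robot, y to its left, z up, the work surface at z = 0. Lengths are in m, angles in rad, forces in N, time in s.
With the tool pointing down it reaches from about 0.375 to 0.975 m from the base axis. Payload 3.8 kg.
Tool frame: the origin (TCP) lies at the very end of the fingers, on their centre line; the grasp point (between the pads) lies 19 mm behind it; z points along the fingers, y is the line along which they close (so a half turn about z gives the same grasp; the last joint's range is limited). The gripper opens to 88 mm and grips with 3 to 60 N. Pads are 18 mm wide; open, the fingers measure 123 mm over their backs; the gripper's body (75 mm by 187 mm) begins 45 mm behind the grasp point.
Start: joints at [-1.149, 0.264, 1.604, -0, 1.274, -0.037], TCP at [0.299, -0.605, 0.239] pointing down, gripper open.
Joint ranges: [-2.63, 2.63], [-0.94, 2.18], [0.31, 2.57], [-1.31, 4.45], [0, 2.66], [-2.55, 2.55]. Speed limits (rad/s): [2.57, 2.57, 3.14, 3.14, 3.14, 3.14].

### API

Orientations are given as a unit quaternion [x, y, z, w].
In Python, from plant import get_state, cams, job gives the robot as it stands.
- The arm moves only by the tool step_arm, never from a script. Its argument "plan" is a list of rows, each a list of 6 numbers: the shift along the tool's x, y, z in mm, then the turn, a rotation vector about the tool's x, y, z in degrees. In form: [[x, y, z, ax, ay, az], ...]. A call has 1 to 10 rows; each row is the pose to reach, as a shift and turn from the pose commanded when the call began, along the tool's axes at that moment; what a row does not reach only later rows make up. A row lasts 1/12 s, in which the tool goes at most 41.7 mm and 7.16 degrees, less where a joint would pass 70% of its speed; a pose out of reach is approached as far as the arm can. A call with a gripper value outside its range is refused whole. "grip" is the opening, from 0 (shut) to 1 (fully open), set as the call begins (left out, the last holds). The fingers move at their own pace and stop on an object; "squeeze" is the grip in N (left out, the last holds). Time passes only in rows, so rows that repeat a pose let the fingers close. It gives the time, the measured TCP pose, the force, the opening and the grip force at its end, in the units of the state.
- get_state(): the state, without advancing time (a new reading comes with each control period).
- cams.get_image(name): name is "side" or "top" or "wrist"; returns a dict with "frame" (480x640x3 uint8, red, green, blue), "fx", "fy", "cx", "cy" (pixels), "k1" (the pictures are not rectified: a ray, as slopes to the right and down, at radius r is drawn at 1 + k1 r^2 times it, then the intrinsics apply), "origin" and "orientation" of the camera in the world; the wrist camera has in their place "tool_from_camera" (4x4, takes a point from camera to tool coordinates, whose origin is the TCP and whose axes are the flange's). Camera axes: x right, y down, z forward; pixel columns grow to the right and rows downward; lengths in m; the calibration is good to about 2 mm. A picture is of the moment at which its call begins: read the wrist's pose just before it. There is no depth.
- job.hand_in(): hands the job in; it is judged then, once.
The state is a dict: "time": time; "joint_pos": joint angles; "joint_velocities": joint speeds; "joint_torque": joint torques, N m; "tcp_pos": TCP position; "orientation": TCP orientation; "ft_force": force on the tool from outside, world axes, zero at the start; "wrist_torque": the same for the moment, N m; "gripper_width": finger opening in m; "gripper_force": force on a finger pad.
Only numpy, scipy, OpenCV 4.12 (cv2) and the standard library are available. Lean on these libraries where they do the work, as an engineer would, in place of code of your own. Each camera call takes 0.05 s, during which the arm holds its last target. There are 200 camera calls.

## Working session

There is one attempt and no reset: what is moved stays moved. The work goes in short steps, Python scripts to look and compute and a tool call to move; the robot and the scene stay as the last step left them, time stands still between calls to the robot, and variables do not carry over. Pictures are saved under pics/ and viewed, at most 10 in all, crops included, and the job is handed in when it is done.

Besides the shell and the picture viewer there is one more tool, called after "Request:" as name(argument=value, ...) on one line, values as JSON. step_arm: Moves the arm, as the interface text tells. Its arguments: {"type":"object","properties":{"plan":{"type":"array","items":{"type":"array","items":{"type":"number"}}},"grip":{"type":"number"},"squeeze":{"type":"number"}},"required":["plan"]}

```bash
ls; mkdir -p pics; cat > h.py <<'E'
import numpy as np, cv2
from scipy.spatial.transform import Rotation as R
from plant import get_state, cams, job
def grab(n):
    s=get_state(); d=cams.get_image(n)
    if n=="wrist":
        T=np.array(d["tool_from_camera"]); Rt=R.from_quat(s["orientation"]).as_matrix()
        d["o"]=Rt@T[:3,3]+np.array(s["tcp_pos"]); d["R"]=Rt@T[:3,:3]
    else:
        d["o"]=np.array(d["origin"]); q=np.array(d["orientation"])
        d["R"]=R.from_quat(q).as_matrix() if q.size==4 else q
    return d
def rays(d,px):
    px=np.atleast_2d(px).astype(float)
    K=np.array([[d["fx"],0,d["cx"]],[0,d["fy"],d["cy"]],[0,0,1]])
    # r on undistorted: drawn = (1+k1 r^2)*ray
    u=cv2.undistortPoints(px[:,None],K,np.array([d["k1"],0,0,0,0.]))[:,0]
    return np.c_[u,np.ones(len(u))]@d["R"].T
def onplane(d,px,z):
    r=rays(d,px); return d["o"]+r*((z-d["o"][2])/r[:,2])[:,None]
def proj(d,P):
    p=(np.atleast_2d(P)-d["o"])@d["R"]; s=p[:,:2]/p[:,2:]
    s=s*(1+d["k1"]*(s**2).sum(1,keepdims=True)); return s*[d["fx"],d["fy"]]+[d["cx"],d["cy"]]
def save(d,n): cv2.imwrite("pics/"+n,d["frame"][:,:,::-1])
def totool(v):
    return R.from_quat(get_state()["orientation"]).inv().apply(v)*1000
E
python3 - <<'E'
from h import *
print(get_state())
for n in("top","side"):
    d=grab(n); save(d,n+"0.png"); print(n,d["o"],d["R"].round(3).tolist(),d["fx"],d["cx"],d["cy"],d["k1"])
E
```

```text
pics
{'time': 0.0, 'joint_pos': array([-1.14889464e+00,  2.64715543e-01,  1.60535050e+00, -1.40184372e-05,
        1.27369868e+00, -3.69100558e-02]), 'joint_velocities': array([ 0.00026277,  0.00086058, -0.0004181 ,  0.00016772, -0.00059131,
       -0.00025549]), 'joint_torque': array([ 2.26977545e-04, -5.02105629e+01, -3.56877816e+01,  7.26750190e-02,
        2.94729928e-02, -1.74797606e-04]), 'tcp_pos': array([ 0.29864674, -0.60455645,  0.23742604]), 'orientation': array([ 9.73800629e-01,  2.27400870e-01, -2.14344777e-04, -1.06469460e-03]), 'ft_force': array([ 0.85968106, -0.21617846, -0.16943925]), 'wrist_torque': array([-0.01980311,  0.01993279, -0.01769123]), 'gripper_force': 0.0, 'gripper_width': 0.0883324850760074}
top [ 0.38499983 -0.00427808  1.72176475] [[0.016, -0.996, 0.087], [-1.0, -0.016, 0.0], [0.001, -0.087, -0.996]] 617.4760545458647 320.45947984695846 240.80048884752804 -0.16783524445542486
side [-0.10036572  1.22494691  1.04128974] [[-0.91, -0.202, 0.361], [-0.413, 0.486, -0.77], [-0.02, -0.85, -0.526]] 582.748718851378 314.9860469705381 241.91969822577036 -0.04883933427677961
```

View pics/top0.png

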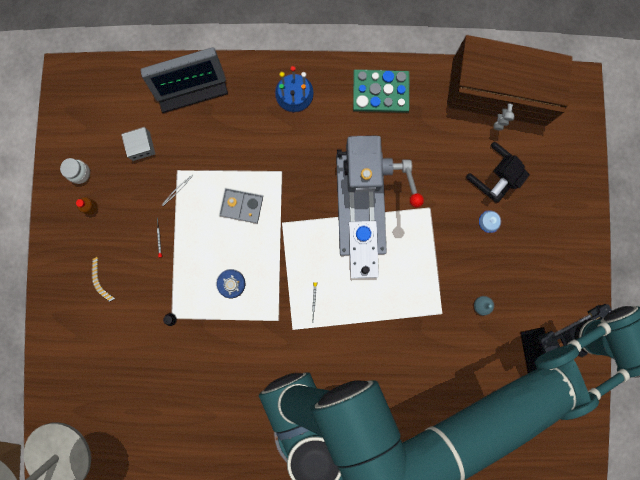

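View pics/side0.png

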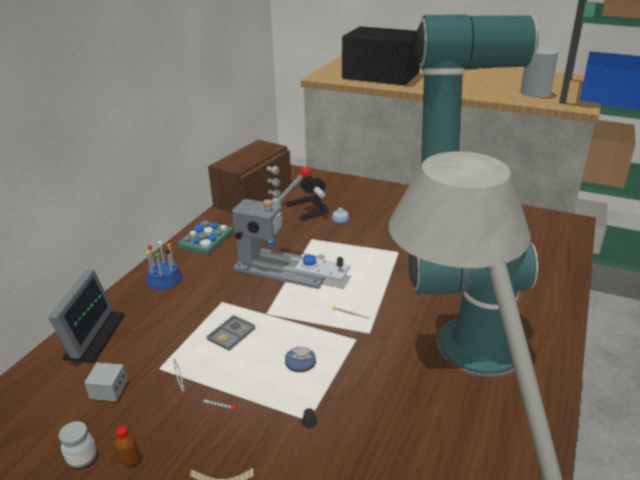

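The top view shows the cushion and watch at (231,284), nest at (364,233), slide knob at (365,270) and lever knob at (417,200). In the side view the lever knob is at (305,172), nest at (310,260) and cushion at (300,358). I'll turn these into positions.

```bash
cat >> h.py <<'E'
def blob(d,box,lo,hi):
    x0,y0,x1,y1=box; f=cv2.cvtColor(d["frame"],cv2.COLOR_RGB2HSV)[y0:y1,x0:x1]
    m=cv2.inRange(f,np.array(lo),np.array(hi))
    c=cv2.findContours(m,cv2.RETR_EXTERNAL,cv2.CHAIN_APPROX_NONE)[0]
    c=max(c,key=cv2.contourArea); (cx,cy),r=cv2.minEnclosingCircle(c); M=cv2.moments(c)
    return np.array([M["m10"]/M["m00"]+x0,M["m01"]/M["m00"]+y0]),np.array([cx+x0,cy+y0]),r,cv2.contourArea(c),c+[x0,y0]
def tri(d1,p1,d2,p2):
    A=[];b=[]
    for d,p in((d1,p1),(d2,p2)):
        r=rays(d,p)[0]; r/=np.linalg.norm(r); P=np.eye(3)-np.outer(r,r); A.append(P);b.append(P@d["o"])
    return np.linalg.lstsq(np.vstack(A),np.hstack(b),rcond=None)[0]
E
python3 - <<'E'
from h import *
t=grab("top"); s=grab("side")
blue=((100,120,80),(130,255,255))
n=blob(t,(350,218,380,250),*blue); print("nest",n[:4],onplane(t,n[0],.062))
k=blob(t,(352,260,380,282),(0,0,0),(180,255,60)); print("knob",k[:4],onplane(t,k[0],.085))
w=blob(t,(205,260,260,310),(95,80,30),(130,255,255)); print("cush",w[:4],onplane(t,w[1],.02))
r=blob(t,(400,185,435,215),(0,150,80),(8,255,255)); print("red",r[:4],onplane(t,r[0],.295))
r2=blob(s,(290,160,320,185),(0,150,80),(8,255,255)); print(r2[:4]); print("tri red",tri(t,r[0],s,r2[0]))
n2=blob(s,(295,245,322,270),*blue); print(n2[:4],"tri nest",tri(t,n[0],s,n2[0]))
cv2.imwrite("pics/c0.png",np.hstack([cv2.resize(t["frame"][130:290,330:430,::-1],None,fx=3.5,fy=3.5,interpolation=2),cv2.resize(t["frame"][240:330,190:270,::-1],None,fx=4.5,fy=4.5,interpolation=2)[:560].copy() if 0 else cv2.resize(t["frame"][250:330,190:270,::-1],(400,560),interpolation=2)]))
E
```

```text
nest (array([363.0935857 , 233.19348055]), array([363.0714283, 232.9285717]), 7.7097554206848145, 158.5) [[ 0.55173112 -0.11885852  0.062     ]]
knob (array([364.9005848 , 269.76023392]), array([365., 270.]), 3.6056511402130127, 28.5) [[ 0.45201507 -0.12312659  0.085     ]]
cush (array([230.42227979, 283.48100173]), array([230.37096786, 283.43548393]), 14.087552070617676, 579.0) [[0.41057203 0.24286556 0.02      ]]
red (array([416.28359788, 199.96931217]), array([416.375 , 200.0625]), 7.625356197357178, 157.5) [[ 0.60873271 -0.22705919  0.295     ]]
(array([305.13855422, 171.23092369]), array([304.92307663, 170.80769253]), 6.192885875701904, 83.0)
tri red [ 0.60845627 -0.22721939  0.2948059 ]
(array([308.99150743, 259.72399151]), array([309., 260.]), 5.831051826477051, 78.5) tri nest [ 0.55231919 -0.11960797  0.05305643]
```

View pics/c0.png

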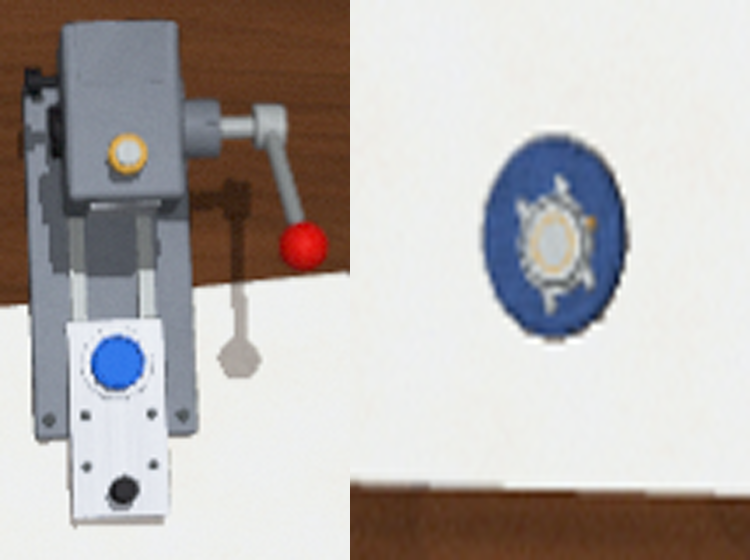

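Request:
step_arm(plan=[[314, -296, -50, 0, 0, 0], [314, -296, -50, 0, 0, 0], [314, -296, -50, 0, 0, 0], [314, -296, -50, 0, 0, 0], [314, -296, -50, 0, 0, 0], [314, -296, -50, 0, 0, 0], [314, -296, -50, 0, 0, 0], [314, -296, -50, 0, 0, 0], [314, -296, -50, 0, 0, 0], [314, -296, -50, 0, 0, 0]], grip=1)

```text
time: 1.03
tcp_pos: [0.4433, -0.2153, 0.2869]
orientation: [0.974, 0.227, 0.0, 0.0]
ft_force: [0.9, 0.6, -0.5]
gripper_width: 0.0882
gripper_force: 0.0
```

Request:
step_arm(plan=[[173, -425, 90, 0, 0, -27], [173, -425, 90, 0, 0, -27], [173, -425, 90, 0, 0, -27], [173, -425, 90, 0, 0, -27], [173, -425, 90, 0, 0, -27], [173, -425, 90, 0, 0, -27], [173, -425, 90, 0, 0, -27], [173, -425, 90, 0, 0, -27], [173, -425, 90, 0, 0, -27], [173, -425, 90, 0, 0, -27]])

```text
time: 1.87
tcp_pos: [0.413, 0.1925, 0.2063]
orientation: [0.894, 0.449, 0.0, 0.0]
ft_force: [1.3, -0.9, -0.0]
gripper_width: 0.0882
gripper_force: 0.0
```

Request:
step_arm(plan=[[0, 0, 0, 0, 0, 0], [0, 0, 0, 0, 0, 0]])

```text
time: 2.03
tcp_pos: [0.4126, 0.1922, 0.2058]
orientation: [0.893, 0.451, -0.001, 0.0]
ft_force: [0.0, 0.4, -0.1]
gripper_width: 0.0883
gripper_force: 0.0
```

```bash
python3 - <<'E'
from h import *
s=get_state(); print(s["tcp_pos"],s["orientation"],s["joint_pos"])
d=grab("wrist"); save(d,"w1.png"); print(np.array(d["tool_from_camera"]).round(3), proj(d,[0.4095,.2425,.035]))
E
```

```text
[0.41261307 0.19221309 0.20577617] [ 8.92620023e-01  4.50808976e-01 -8.72305831e-04  3.50149941e-05] [ 3.81385646e-01 -1.36175032e-01  2.09020065e+00 -2.37168624e-04
  1.18929913e+00  1.01692723e+00]
[[ 0.001 -0.949 -0.316  0.082]
 [ 1.     0.001  0.     0.   ]
 [-0.    -0.316  0.949 -0.146]
 [ 0.     0.     0.     1.   ]] [[282.39003778 166.02500838]]
```

View pics/w1.png

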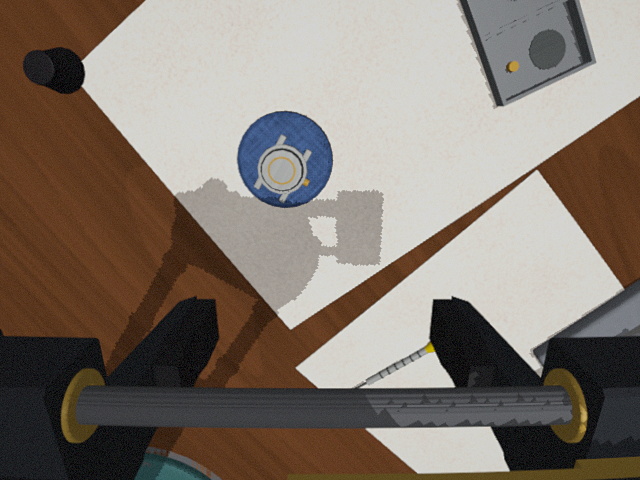

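The wrist view shows the watch at (283,170), its crown at (306,183), and the lug axis running from (272,190) to (294,147). That axis is about 27° from tool x, so I'll turn -6° and the pads will clear both lugs and crown.

```bash
cat >> h.py <<'E'
def watch(d,guess,z=.034):
    p=proj(d,guess)[0].astype(int); f=cv2.cvtColor(d["frame"],cv2.COLOR_RGB2HSV); r=int(70)
    y0,x0=max(p[1]-r,0),max(p[0]-r,0)
    m=cv2.inRange(f[y0:p[1]+r,x0:p[0]+r],np.array((12,70,90)),np.array((32,255,255)))
    c=cv2.findContours(m,cv2.RETR_EXTERNAL,cv2.CHAIN_APPROX_NONE)[0]
    out=[]
    for q in sorted(c,key=lambda q:-cv2.contourArea(cv2.convexHull(q)))[:3]:
        (cx,cy),rr=cv2.minEnclosingCircle(q); out.append((round(cx+x0,1),round(cy+y0,1),round(rr,1),len(q)))
    return out
E
python3 - <<'E'
from h import *
d=grab("wrist"); o=watch(d,[0.4095,.2425,.035]); print(o)
g=onplane(d,[o[0][:2],(283,170)],.034); print(g)
s=get_state(); print(totool(g[0]-s["tcp_pos"]),totool(g[1]-s["tcp_pos"]))
E
```

```text
[(np.float64(279.3), np.float64(169.5), 14.0, 78), (np.float64(304.2), np.float64(181.4), 3.6, 18)]
[[0.40644394 0.24040384 0.034     ]
 [0.40855508 0.23834197 0.034     ]]
[ 36.21007544 -35.90072638 172.41010592] [ 35.8171511  -32.97603339 172.41143325]
```

Request:
step_arm(plan=[[36, -34, 100, 0, 0, -6], [36, -34, 100, 0, 0, -6], [36, -34, 100, 0, 0, -6], [36, -34, 100, 0, 0, -6]])

```text
time: 2.47
tcp_pos: [0.4047, 0.2372, 0.1015]
orientation: [0.87, 0.494, -0.005, -0.0]
ft_force: [-1.7, -0.7, -0.2]
gripper_width: 0.0884
gripper_force: 0.0
```

```bash
python3 - <<'E'
from h import *
s=get_state(); print(s["tcp_pos"])
d=grab("wrist"); save(d,"w2.png"); o=watch(d,[0.408,.239,.035]); print(o)
p=proj(d,[0.408,.239,.035])[0].astype(int)
f=d["frame"][p[1]-100:p[1]+100,p[0]-120:p[0]+120,::-1]; print(p)
cv2.imwrite("pics/w2c.png",cv2.resize(f,None,fx=3,fy=3,interpolation=2))
E
```

```text
[0.40467802 0.23724307 0.10152028]
[(np.float64(324.1), np.float64(252.5), 19.4, 106), (np.float64(354.5), np.float64(268.5), 5.1, 24)]
[327 253]
```

View pics/w2c.png

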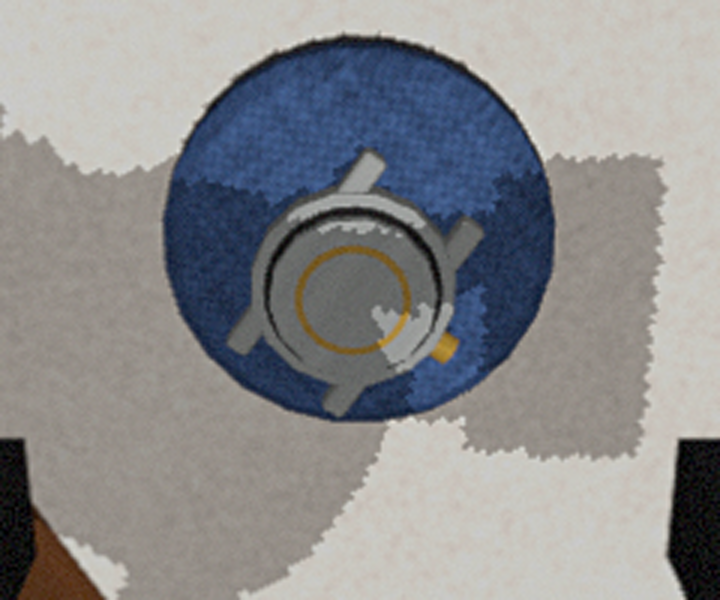

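```bash
python3 - <<'E'
from h import *
s=get_state(); print(s["tcp_pos"],R.from_quat(s["orientation"]).as_matrix().round(3).tolist())
d=grab("wrist"); o=watch(d,[0.408,.239,.035]); print(o)
g=onplane(d,o[0][:2],.035)[0]; print(g,totool(g-s["tcp_pos"]))
c=blob(d,(200,140,440,320),(95,80,30),(130,255,255)); print(onplane(d,c[1],.02))
E
```

```text
[0.40627027 0.23734303 0.10405849] [[0.512, 0.859, -0.005], [0.859, -0.512, -0.003], [-0.006, -0.003, -1.0]]
[(np.float64(321.8), np.float64(252.8), 19.2, 104), (np.float64(352.0), np.float64(268.7), 4.8, 22)]
[0.4068746 0.240418  0.035    ] [ 3.10366327 -1.00162624 69.05258779]
[[0.41215753 0.24700478 0.02      ]]
```

Request:
step_arm(plan=[[3, -1, 20, 0, 0, 0], [3, -1, 50, 0, 0, 0], [3, -1, 70, 0, 0, 0], [3, -1, 74, 0, 0, 0], [3, -1, 74, 0, 0, 0], [3, -1, 74, 0, 0, 0]])

```text
time: 3.07
tcp_pos: [0.4106, 0.2428, 0.0346]
orientation: [0.869, 0.494, 0.002, 0.0]
ft_force: [-1.1, 0.3, 0.1]
gripper_width: 0.0876
gripper_force: 0.0
```

```bash
python3 - <<'E'
from h import *
s=get_state(); print(s["tcp_pos"],s["orientation"],s["ft_force"])
d=grab("wrist"); save(d,"w3.png")
E
```

```text
[0.41064373 0.24279126 0.03458202] [8.69462704e-01 4.93995995e-01 1.59646121e-03 1.21778815e-04] [-1.14434411  0.34888845  0.13972653]
```

View pics/w3.png

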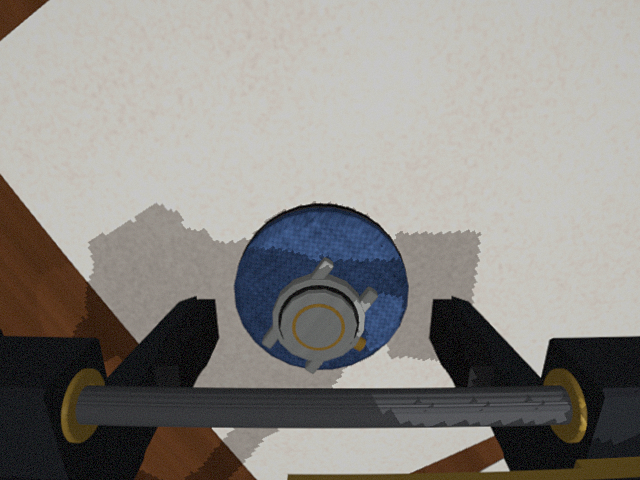

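```bash
python3 - <<'E'
from h import *
s=get_state(); print(s["time"],s["tcp_pos"],s["joint_velocities"].round(4))
d=grab("wrist"); print(d["fx"],d["k1"],proj(d,s["tcp_pos"])); o=watch(d,[0.409,.2425,.035]); print(o)
g=onplane(d,o[0][:2],.035)[0]; print(g,totool(g-s["tcp_pos"]))
E
```

```text
3.1167 [0.41089011 0.24317391 0.03487205] [ 0.0068 -0.001  -0.0004  0.     -0.0067  0.0009]
400.3309429016985 -0.05371823576536152 [[323.14429062 317.84704666]]
[(np.float64(318.0), np.float64(327.5), 26.4, 141), (np.float64(359.5), np.float64(344.5), 6.5, 31)]
[0.40677825 0.2404415  0.035     ] [-4.4505072  -2.13554708 -0.14929732]
```

Request:
step_arm(plan=[[-4.5, -2, 2, 0, 0, 0], [-4.5, -2, 9, 0, 0, 0], [-4.5, -2, 9, 0, 0, 0], [-4.5, -2, 9, 0, 0, 0]])

```text
time: 3.5
tcp_pos: [0.4041, 0.2397, 0.0231]
orientation: [0.869, 0.495, -0.0, -0.0]
ft_force: [-0.9, 0.2, -0.0]
gripper_width: 0.0882
gripper_force: 0.0
```

```bash
python3 - <<'E'
from h import *
s=get_state(); print(s["time"],s["tcp_pos"],s["ft_force"])
d=grab("wrist"); o=watch(d,[0.4068,.2404,.035]); print(o)
g=onplane(d,o[0][:2],.035)[0]; print(g,totool(g-s["tcp_pos"]))
E
```

```text
3.5 [0.40409149 0.23974536 0.02314273] [-0.9098536   0.22416368 -0.03922035]
[(np.float64(328.4), np.float64(328.5), 28.8, 152), (np.float64(372.0), np.float64(346.0), 7.2, 33)]
[0.40687582 0.24046592 0.035     ] [  2.03558191   2.02265068 -11.85882655]
```

Request:
step_arm(plan=[[2, 2, -1, 0, 0, 0], [2, 2, -1, 0, 0, 0], [2, 2, -1, 0, 0, 0]])

```text
time: 3.8
tcp_pos: [0.4079, 0.241, 0.0247]
orientation: [0.869, 0.495, 0.0, 0.0]
ft_force: [-0.0, -0.3, 0.2]
gripper_width: 0.0883
gripper_force: 0.0
```

Request:
step_arm(plan=[[0, 0, 0, 0, 0, 0], [0, 0, 0, 0, 0, 0], [0, 0, 0, 0, 0, 0], [0, 0, 0, 0, 0, 0], [0, 0, 0, 0, 0, 0], [0, 0, 0, 0, 0, 0], [0, 0, 0, 0, 0, 0], [0, 0, 0, 0, 0, 0]], grip=0.3, squeeze=12)

```text
time: 4.47
tcp_pos: [0.4074, 0.2407, 0.0245]
orientation: [0.869, 0.495, 0.0, -0.0]
ft_force: [0.3, 0.3, -0.3]
gripper_width: 0.0396
gripper_force: 11.8
```

Request:
step_arm(plan=[[0, 0, -5, 0, 0, 0], [0, 0, -20, 0, 0, 0], [0, 0, -40, 0, 0, 0], [0, 0, -70, 0, 0, 0], [0, 0, -100, 0, 0, 0], [0, 0, -115, 0, 0, 0], [0, 0, -115, 0, 0, 0]], squeeze=20)

```text
time: 5.05
tcp_pos: [0.4103, 0.2422, 0.1441]
orientation: [0.869, 0.495, 0.004, 0.0]
ft_force: [0.9, -0.2, -1.0]
gripper_width: 0.0394
gripper_force: 19.4
```

Request:
step_arm(plan=[[-20, 20, 0, 0, 0, 7], [-45, 46, 0, 0, 0, 14], [-72, 73, 0, 0, 0, 21], [-99, 101, 0, 0, 0, 28], [-126, 128, 0, 0, 0, 35], [-153, 155, 0, 0, 0, 42], [-180, 183, 0, 0, 0, 49], [-207, 210, 0, 0, 0, 56], [-234, 238, 0, 0, 0, 63], [-250, 254, 0, 0, 0, 70]])

```text
time: 5.88
tcp_pos: [0.4979, -0.1073, 0.1381]
orientation: [0.995, -0.097, -0.001, 0.0]
ft_force: [0.9, -0.2, -0.1]
gripper_width: 0.0395
gripper_force: 19.4
```

Request:
step_arm(plan=[[0, 0, 0, 0, 0, 4], [0, 0, 0, 0, 0, 4], [0, 0, 0, 0, 0, 4]])

```text
time: 6.13
tcp_pos: [0.4969, -0.1039, 0.138]
orientation: [0.992, -0.127, -0.001, -0.0]
ft_force: [0.0, 0.5, -1.4]
gripper_width: 0.0393
gripper_force: 19.4
```

```bash
python3 - <<'E'
from h import *
s=get_state(); print(s["time"],s["tcp_pos"],s["joint_velocities"].round(3),s["gripper_width"],s["joint_pos"]); M=R.from_quat(s["orientation"]).as_matrix();print(M.round(3).tolist())
d=grab("wrist"); save(d,"w4.png"); print(proj(d,[[.552,-.119,.062],[.452,-.123,.085]]))
E
```

```text
6.1333 [ 0.49693566 -0.1039357   0.13795863] [ 0.022 -0.012  0.003 -0.001 -0.    -0.008] 0.03930872901366779 [-2.55384017e-01  3.69361711e-02  2.05931240e+00  2.36413627e-04
  1.04813201e+00  1.57079454e+00]
[[0.968, -0.253, -0.003], [-0.253, -0.968, 0.001], [-0.003, -0.0, -1.0]]
[[323.94808117 156.64647099]
 [374.98761381 332.21530238]]
```

View pics/w4.png

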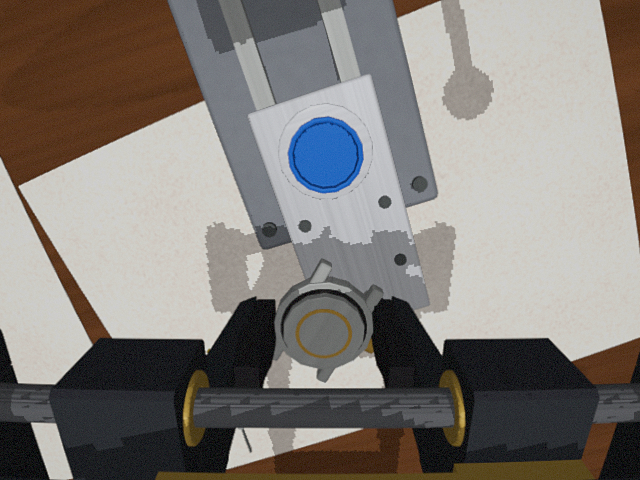

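The wrist view shows the nest at (326,155) and the watch held level at (323,330). I'll measure both in the same view.

```bash
python3 - <<'E'
from h import *
s=get_state(); d=grab("wrist"); z=s["tcp_pos"][2]
n=blob(d,(260,90,400,220),(100,150,80),(130,255,255)); print(n[:4])
f=cv2.fitEllipse(n[4]); print(f)
N=onplane(d,f[0],.062)[0]
o=watch(d,s["tcp_pos"]); print(o); W=onplane(d,o[0][:2],z+.0105)[0]
print("nest",N,"watch",W,"tcp",s["tcp_pos"],"shift tool",totool(N-W),"w in tool",totool(W-s["tcp_pos"]))
E
```

```text
(array([326.25601716, 154.67286912]), array([326.5, 154.5]), 37.9803581237793, 4272.5)
((326.2596130371094, 154.6658935546875), (73.15282440185547, 74.44571685791016), 2.350233554840088)
[(np.float64(323.1), np.float64(333.0), 28.3, 151), (np.float64(370.5), np.float64(346.0), 7.0, 31)]
nest [ 0.5527944  -0.11996157  0.062     ] watch [ 0.49661623 -0.10362543  0.14867961] tcp [ 0.49700064 -0.10345628  0.13817961] shift tool [58.65101917  1.6929681  86.5644444 ] w in tool [ -0.35009519   0.25872081 -10.49937512]
```

Request:
step_arm(plan=[[20, 1, 0, 0, 0, 0], [45, 1.5, 5, 0, 0, 0], [58.5, 1.7, 20, 0, 0, 0], [58.5, 1.7, 45, 0, 0, 0], [58.5, 1.7, 58, 0, 0, 0], [58.5, 1.7, 58, 0, 0, 0], [58.5, 1.7, 58, 0, 0, 0], [58.5, 1.7, 58, 0, 0, 0]])

```text
time: 6.9
tcp_pos: [0.5542, -0.12, 0.0821]
orientation: [0.992, -0.128, 0.0, 0.0]
ft_force: [0.2, -0.3, -1.1]
gripper_width: 0.0393
gripper_force: 19.4
```

```bash
python3 - <<'E'
from h import *
s=get_state(); d=grab("wrist"); z=s["tcp_pos"][2]; print(proj(d,[.5528,-.12,.062]))
o=watch(d,s["tcp_pos"]); W=onplane(d,o[0][:2],z+.0105)[0]
N=np.array([.5528,-.12,.062])
p=proj(d,N)[0].astype(int)
try:
    n=blob(d,(p[0]-110,p[1]-110,p[0]+110,p[1]+60),(100,150,80),(130,255,255)); print(n[:4]); q=n[4][:,0]
    print("bbox",q.min(0),q.max(0), onplane(d,[[q[:,0].min(),p[1]],[q[:,0].max(),p[1]],[p[0],q[:,1].min()]],.062), "expected",proj(d,N+[[.021*.968,.021*-.253,0],[-.021*.253,-.021*.968,0],[.021*.253,.021*.968,0]]))
except Exception as e: print(e)
print("watch",W,"tcp",s["tcp_pos"],s["joint_velocities"].round(3),"shift tool",totool(N-W))
E
```

```text
[[323.2594055  299.71262365]]
(array([323.18894577, 268.51260903]), array([322.15419006, 291.18575287]), 44.045249938964844, 1758.0)
bbox [279 248] [366 300] [[ 0.55828038 -0.1003695   0.062     ]
 [ 0.54816347 -0.13913085  0.062     ]
 [ 0.57723891 -0.12625724  0.062     ]] expected [[323.28154711 256.97512194]
 [368.85347392 299.68424901]
 [277.65521533 299.65947263]]
watch [ 0.55376761 -0.12022527  0.09255509] tcp [ 0.55418851 -0.12002825  0.08205509] [-0.005 -0.012 -0.017 -0.    -0.003  0.001] shift tool [-1.04678340e+00  2.69866598e-02  3.05533020e+01]
```

Request:
step_arm(plan=[[-1, 0, 5, 0, 0, 0], [-1, 0, 10, 0, 0, 0], [-1, 0, 15, 0, 0, 0], [-1, 0, 17, 0, 0, 0], [-1, 0, 17, 0, 0, 0], [-1, 0, 17, 0, 0, 0]])

```text
time: 7.45
tcp_pos: [0.553, -0.1202, 0.0641]
orientation: [0.992, -0.128, -0.0, -0.0]
ft_force: [-0.0, -0.2, -1.6]
gripper_width: 0.0396
gripper_force: 19.4
```

Request:
step_arm(plan=[[0, 0, 1, 0, 0, 0], [0, 0, 1, 0, 0, 0], [0, 0, 1, 0, 0, 0]])

```text
time: 7.7
tcp_pos: [0.5534, -0.1203, 0.0636]
orientation: [0.992, -0.128, 0.0, 0.0]
ft_force: [-0.3, 0.8, -1.6]
gripper_width: 0.039
gripper_force: 19.4
```

Request:
step_arm(plan=[[0, 0, 0.7, 0, 0, 0], [0, 0, 0.7, 0, 0, 0], [0, 0, 0.7, 0, 0, 0]])

```text
time: 7.95
tcp_pos: [0.5535, -0.1203, 0.063]
orientation: [0.992, -0.128, 0.0, 0.0]
ft_force: [0.7, -0.5, -0.8]
gripper_width: 0.0394
gripper_force: 19.5
```

Now at seated height with little contact force. I'll release by opening gently and then retreat straight up.

Request:
step_arm(plan=[[0, 0, 0, 0, 0, 0], [0, 0, 0, 0, 0, 0], [0, 0, 0, 0, 0, 0], [0, 0, 0, 0, 0, 0]], grip=0.7)

```text
time: 8.28
tcp_pos: [0.5533, -0.1202, 0.0629]
orientation: [0.992, -0.128, 0.0, 0.0]
ft_force: [-0.3, 1.3, -0.1]
gripper_width: 0.0611
gripper_force: 0.0
```

Request:
step_arm(plan=[[0, 0, -15, 0, 0, 0], [0, 0, -40, 0, 0, 0], [-20, 0, -60, 0, 0, 0], [-55, 0, -75, 0, 0, 0], [-55, 0, -75, 0, 0, 0], [-55, 0, -75, 0, 0, 0]])

```text
time: 8.78
tcp_pos: [0.4997, -0.1061, 0.1389]
orientation: [0.992, -0.128, 0.001, 0.0]
ft_force: [-1.1, -1.1, -0.2]
gripper_width: 0.0617
gripper_force: 0.0
```

```bash
python3 - <<'E'
from h import *
s=get_state(); print(s["tcp_pos"])
d=grab("wrist"); save(d,"w5.png"); N=[.5528,-.12,.0735]; p=proj(d,N)[0].astype(int)
o=watch(d,N); print(o,onplane(d,o[0][:2],.0735))
k=blob(d,(330,280,420,400),(0,0,0),(180,255,60)); print("knob",k[:4],onplane(d,k[0],.085))
t=grab("top"); kk=blob(t,(352,260,380,282),(0,0,0),(180,255,60)); print(onplane(t,kk[0],.085),kk[0])
f=d["frame"][60:400,160:520,::-1]; cv2.imwrite("pics/w5c.png",cv2.resize(f,None,fx=1.7,fy=1.7,interpolation=2))
E
```

```text
[ 0.49967679 -0.10613729  0.13890095]
[(np.float64(323.5), np.float64(163.3), 21.1, 116), (np.float64(358.3), np.float64(180.5), 5.5, 27)] [[ 0.55291341 -0.12055013  0.0735    ]]
knob (array([401.87572422, 347.16550792]), array([374.5, 345.5]), 65.82183074951172, 1726.0) [[ 0.4407463  -0.13825483  0.085     ]]
[[ 0.45236279 -0.12319004  0.085     ]] [364.92592593 269.62962963]
```

View pics/w5c.png

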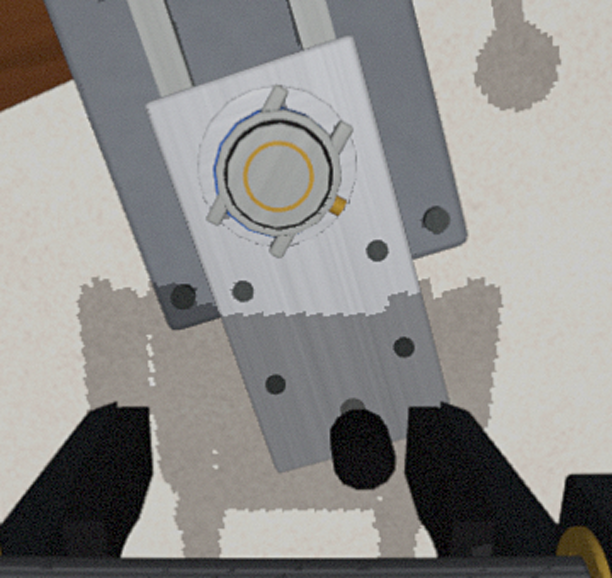

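The watch sits centred in the nest, and the slide knob is at about (373,325) in the full picture. Next I'll get the press yaw from the slide edges and the move to the knob.

```bash
python3 - <<'E'
from h import *
s=get_state(); d=grab("wrist")
P=onplane(d,[(367.6,81.8),(424.7,298.2),(247,120.6),(323.5,337.6)],.04); 
for a,b in((0,1),(2,3)):
    v=P[a]-P[b]; print(np.degrees(np.arctan2(v[1],v[0])),np.linalg.norm(v))
print(onplane(d,(373,325),.085))
K=np.array([.4526,-.1238,.070]); g=K+[0,0,-.019]
print(s["tcp_pos"],totool(g-s["tcp_pos"]))
t=grab("side"); w=watch(t,[.5528,-.12,.0735]); print(w); print(proj(t,[[.5528,-.12,.0735],[.5528,-.12,.076]]))
E
```

```text
2.9085647476442236 0.14339763703886108
2.4723432955173075 0.15247154695091653
[[ 0.46076087 -0.12533737  0.085     ]]
[ 0.50047167 -0.10636843  0.13776792] [-41.8823049   29.01830454  86.7642693 ]
[(np.float64(357.0), np.float64(215.5), 37.3, 377), (np.float64(295.0), np.float64(227.2), 24.8, 250), (np.float64(258.9), np.float64(290.0), 25.1, 200)]
[[308.62305208 254.0393946 ]
 [308.60200332 253.35223268]]
```

Request:
step_arm(plan=[[-25, 17, 0, 0, 0, 0], [-42, 29, 0, 0, 0, 0], [-42, 29, 20, 0, 0, 0], [-42, 29, 55, 0, 0, 0], [-42, 29, 80, 0, 0, 0], [-42, 29, 86, 0, 0, 0], [-42, 29, 86, 0, 0, 0], [-42, 29, 86, 0, 0, 0]])

```text
time: 9.65
tcp_pos: [0.4525, -0.1238, 0.0517]
orientation: [0.992, -0.128, -0.0, -0.0]
ft_force: [1.0, 0.1, 0.9]
gripper_width: 0.0616
gripper_force: 0.0
```

Request:
step_arm(plan=[[0, 0, 0, 0, 0, 0], [0, 0, 0, 0, 0, 0], [0, 0, 0, 0, 0, 0], [0, 0, 0, 0, 0, 0], [0, 0, 0, 0, 0, 0], [0, 0, 0, 0, 0, 0]], grip=0.1, squeeze=20)

```text
time: 10.15
tcp_pos: [0.4523, -0.1237, 0.0522]
orientation: [0.992, -0.128, 0.0, 0.0]
ft_force: [-0.2, 0.5, 0.4]
gripper_width: 0.0238
gripper_force: 0.0
```

```bash
python3 - <<'E'
from h import *
s=get_state(); print(s["tcp_pos"],s["ft_force"],s["gripper_width"]); print(totool(np.array([np.cos(.045),np.sin(.045),0])*.13))
E
```

```text
[ 0.45234928 -0.12371144  0.05222377] [-0.24948904  0.52472207  0.35807398] 0.023775478716421192
[ 1.24127724e+02 -3.86302535e+01  1.08395003e-01]
```

Request:
step_arm(plan=[[0, 0, 0, 0, 0, 0], [0, 0, 0, 0, 0, 0], [2.9, -0.9, 0, 0, 0, 0], [8.6, -2.7, 0, 0, 0, 0], [17.2, -5.3, 0, 0, 0, 0], [25.8, -8, 0, 0, 0, 0], [34.4, -10.7, 0, 0, 0, 0], [43, -13.4, 0, 0, 0, 0], [51.6, -16, 0, 0, 0, 0], [57.3, -17.8, 0, 0, 0, 0]])

```text
time: 10.98
tcp_pos: [0.5132, -0.1211, 0.0521]
orientation: [0.992, -0.128, 0.0, 0.0]
ft_force: [-2.1, -1.3, 7.0]
gripper_width: 0.0205
gripper_force: 20.0
```

Request:
step_arm(plan=[[7.6, -2.4, 0, 0, 0, 0], [15.3, -4.8, 0, 0, 0, 0], [22.9, -7.1, 0, 0, 0, 0], [30.6, -9.5, 0, 0, 0, 0], [38.2, -11.9, 0, 0, 0, 0], [45.8, -14.3, 0, 0, 0, 0], [51.6, -16, 0, 0, 0, 0], [55.4, -17.2, 0, 0, 0, 0], [57.3, -17.8, 0, 0, 0, 0], [57.3, -17.8, 0, 0, 0, 0]])

```text
time: 11.82
tcp_pos: [0.5732, -0.1182, 0.0522]
orientation: [0.992, -0.128, 0.001, -0.0]
ft_force: [0.1, -0.6, 4.2]
gripper_width: 0.0203
gripper_force: 20.0
```

```bash
python3 - <<'E'
from h import *
s=get_state(); print(s["tcp_pos"],s["ft_force"],s["wrist_torque"],s["gripper_width"],s["gripper_force"]); u=np.array([np.cos(.045),np.sin(.045),0]); print((s["tcp_pos"]-[.4523,-.1237,.0522])@u,s["ft_force"]@u)
E
```

```text
[ 0.5731932  -0.11820957  0.05216201] [ 0.07948247 -0.64266375  4.15638772] [-0.06387596  0.09789257 -0.00320223] 0.020304696517197542 20.000310213072225
0.12101780476009878 0.05049189776983965
```

Request:
step_arm(plan=[[2, -0.6, 0, 0, 0, 0], [4.8, -1.5, 0, 0, 0, 0], [6.7, -2.1, 0, 0, 0, 0], [6.7, -2.1, 0, 0, 0, 0], [6.7, -2.1, 0, 0, 0, 0]])

```text
time: 12.23
tcp_pos: [0.5796, -0.1179, 0.0521]
orientation: [0.992, -0.128, 0.0, -0.0]
ft_force: [-1.2, -0.2, 5.3]
gripper_width: 0.021
gripper_force: 20.0
```

Request:
step_arm(plan=[[1.5, -0.5, 0, 0, 0, 0], [2.9, -0.9, 0, 0, 0, 0], [2.9, -0.9, 0, 0, 0, 0]])

```text
time: 12.48
tcp_pos: [0.5816, -0.1178, 0.0521]
orientation: [0.992, -0.128, -0.001, 0.0]
ft_force: [-4.5, -0.8, 7.9]
gripper_width: 0.0209
gripper_force: 20.0
```

Request:
step_arm(plan=[[1.5, -0.5, 0, 0, 0, 0], [2.9, -0.9, 0, 0, 0, 0], [2.9, -0.9, 0, 0, 0, 0]])

```text
time: 12.73
tcp_pos: [0.5817, -0.1178, 0.052]
orientation: [0.992, -0.128, -0.004, 0.0]
ft_force: [-13.0, -1.3, 14.8]
gripper_width: 0.0205
gripper_force: 20.0
```

Request:
step_arm(plan=[[0, 0, 0, 0, 0, 0], [0, 0, 0, 0, 0, 0], [0, 0, 0, 0, 0, 0], [0, 0, 0, 0, 0, 0], [0, 0, 0, 0, 0, 0], [0, 0, 0, 0, 0, 0]], grip=0.7)

```text
time: 13.23
tcp_pos: [0.5851, -0.1175, 0.0515]
orientation: [0.992, -0.128, -0.0, -0.0]
ft_force: [-0.3, -1.0, -0.6]
gripper_width: 0.0591
gripper_force: 0.0
```

Request:
step_arm(plan=[[0, 0, -20, 0, 0, 0], [0, 0, -50, 0, 0, 0], [-25, 15, -70, 0, 0, 0], [-50, 35, -90, 0, 0, 0], [-77, 60, -110, 0, 0, -5], [-77, 90, -135, 0, 0, -11], [-77, 103, -170, 0, 0, -17.2], [-77, 103, -210, 0, 0, -17.2], [-77, 103, -250, 0, 0, -17.2], [-77, 103, -290, 0, 0, -17.2]])

```text
time: 14.07
tcp_pos: [0.4837, -0.198, 0.3436]
orientation: [1.0, 0.021, 0.0, -0.0]
ft_force: [0.8, 0.0, -0.2]
gripper_width: 0.0619
gripper_force: 0.0
```

```bash
python3 - <<'E'
from h import *
s=get_state(); print(s["tcp_pos"],R.from_quat(s["orientation"]).as_matrix().round(3).tolist())
t=grab("top"); si=grab("side"); d=grab("wrist")
r=blob(t,(400,185,435,215),(0,150,80),(8,255,255)); r2=blob(si,(290,160,320,185),(0,150,80),(8,255,255)); K=tri(t,r[0],si,r2[0]); print(r[3],r2[3],K)
k=blob(t,(350,200,385,290),(0,0,0),(180,255,60)); print("slide knob top",k[:4],onplane(t,k[0],.085))
save(d,"w6.png"); p=proj(d,K)[0]; print(p)
try:
    w=blob(d,(0,0,640,480),(0,150,80),(8,255,255)); print("wrist red",w[:4],onplane(d,w[1],.295))
except Exception as e: print(e)
print(totool(np.array([.608,-.2275,.276])-s["tcp_pos"]))
E
```

```text
[ 0.48374607 -0.19797765  0.34356296] [[0.999, 0.042, 0.0], [0.042, -0.999, 0.0], [0.0, -0.0, -1.0]]
97.0 81.0 [ 0.61085669 -0.22708531  0.29447224]
slide knob top (array([381.79924242, 257.77651515]), array([383.20000076, 256.        ]), 9.035585403442383, 44.0) [[ 0.48457168 -0.16780759  0.085     ]]
[393.1224242   21.96462978]
wrist red (array([393.35048719,  30.16822239]), array([395.00570679,  28.67471504]), 40.082000732421875, 4071.0) [[ 0.60793771 -0.22812161  0.295     ]]
[122.2925626   34.58319459  68.730598  ]
```

```bash
python3 - <<'E'
from h import *
s=get_state(); d=grab("wrist"); print(proj(d,[[.582,-.1185,.085],[.682,-.114,.0735],[.663,-.115,.0735]]), proj(d,[.4523,-.124,.085])); 
E
```

```text
[[243.09223648  93.56149169]
 [239.95676695 -17.98034243]
 [241.1033116    4.25576298]] [[249.9131603  223.20540123]]
```

View pics/w6.png

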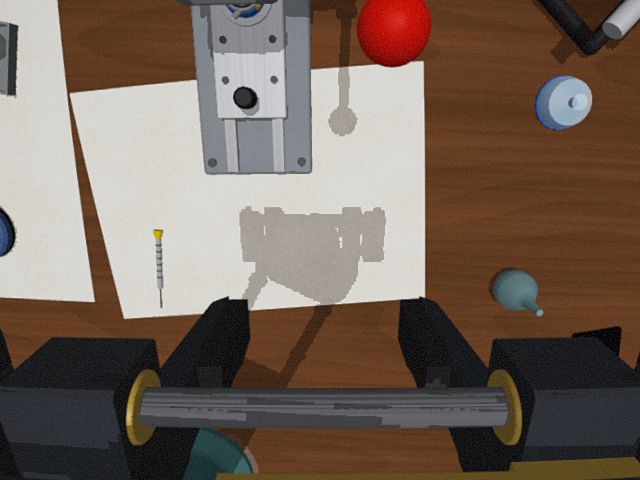

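```bash
python3 - <<'E'
from h import *
s=get_state(); d=grab("wrist")
k=blob(d,(225,82,265,115),(0,0,0),(180,255,70)); print(k[:4],onplane(d,k[0],.085),onplane(d,k[0],.075))
print(s["tcp_pos"],totool(np.array([.608,-.228,.276])-s["tcp_pos"]))
# front edge of slide plate at z=.04: (251,118)
print(onplane(d,[(218,118),(285,118)],.04))
E
```

```text
(array([246.01928021,  92.05355613]), array([246.,  92.]), 12.206655502319336, 389.0) [[ 0.58077476 -0.12071119  0.085     ]] [[ 0.58112404 -0.11888679  0.075     ]]
[ 0.48516089 -0.19812566  0.34353794] [121.43012168  35.19040985  67.52523041]
[[ 0.55454865 -0.08182425  0.04      ]
 [ 0.55732721 -0.15441678  0.04      ]]
```

The slide knob is at about x = 0.581, which matches home within the measuring accuracy, and the red ball is at (394,29). Now moving over the ball and down.

Request:
step_arm(plan=[[35, 10, 0, 0, 0, 0], [72, 20, 0, 0, 0, 0], [105, 30, 0, 0, 0, 0], [121.5, 35, 0, 0, 0, 0], [121.5, 35, 0, 0, 0, 0], [121.5, 35, 0, 0, 0, 0]])

```text
time: 14.82
tcp_pos: [0.6066, -0.2269, 0.3379]
orientation: [1.0, 0.022, -0.003, -0.001]
ft_force: [-0.8, -0.4, 0.5]
gripper_width: 0.0617
gripper_force: 0.0
```

```bash
python3 - <<'E'
from h import *
s=get_state(); d=grab("wrist")
w=blob(d,(0,0,640,480),(0,150,80),(8,255,255)); q=cv2.minAreaRect(w[4])
g=onplane(d,w[1],.295)[0]; print(w[:4],proj(d,[.608,-.228,.295]),g,s["tcp_pos"],totool(g-s["tcp_pos"]))
E
```

```text
(array([323.55096505, 274.52060511]), array([323.5    , 274.59375]), 32.7172966003418, 3195.0) [[325.06865244 274.0800484 ]] [ 0.60767783 -0.22721055  0.295     ] [ 0.60662288 -0.22694285  0.33792447] [ 1.25017391  0.40578281 42.91814408]
```

Request:
step_arm(plan=[[1, 0.4, 20, 0, 0, 0], [1, 0.4, 45, 0, 0, 0], [1, 0.4, 62, 0, 0, 0], [1, 0.4, 62, 0, 0, 0], [1, 0.4, 62, 0, 0, 0]])

```text
time: 15.28
tcp_pos: [0.6063, -0.2272, 0.2784]
orientation: [1.0, 0.022, -0.002, -0.001]
ft_force: [-0.3, 0.4, 0.3]
gripper_width: 0.062
gripper_force: 0.0
```

Request:
step_arm(plan=[[0, 0, 0, 0, 0, 0], [0, 0, 0, 0, 0, 0], [0, 0, 0, 0, 0, 0], [0, 0, 0, 0, 0, 0], [0, 0, 0, 0, 0, 0], [0, 0, 0, 0, 0, 0]], grip=0.2, squeeze=30)

```text
time: 15.78
tcp_pos: [0.6085, -0.2269, 0.2809]
orientation: [1.0, 0.022, 0.0, -0.001]
ft_force: [-2.6, 4.0, 4.1]
gripper_width: 0.0327
gripper_force: 30.0
```

```bash
python3 - <<'E'
from h import *
s=get_state(); print(s["time"],s["tcp_pos"],s["ft_force"],s["gripper_width"],R.from_quat(s["orientation"]).as_matrix().round(4).tolist())
# lever arc, tool shifts from rest knob centre, in press x,z
p=.0454
ax=np.array([.682,-.1141]); 
th=np.radians(50)-np.linspace(0,.873,21)
for a,t in zip(np.linspace(0,.873,21),th):
    dx=-.170*(np.cos(t)-np.cos(np.radians(50))); dz=.170*(np.sin(t)-np.sin(np.radians(50)))
    print(round(a,3),(totool(np.array([dx*np.cos(p),dx*np.sin(p),dz]))).round(1))
E
```

```text
15.7833 [ 0.60848676 -0.22687132  0.2808805 ] [-2.55921009  3.97972821  4.07817374] 0.03268535618381732 [[0.999, 0.0437, 0.0007], [0.0437, -0.999, 0.0015], [0.0008, -0.0014, -1.0]]
0.0 [0. 0. 0.]
0.044 [-5.6  0.   4.9]
0.087 [-10.9   0.   10. ]
0.131 [-16.1   0.   15.4]
0.175 [-21.    0.1  20.9]
0.218 [-25.6   0.1  26.7]
0.262 [-30.    0.1  32.7]
0.306 [-34.1   0.1  38.9]
0.349 [-38.    0.1  45.2]
0.393 [-41.6   0.1  51.7]
0.436 [-44.9   0.2  58.4]
0.48 [-47.8   0.2  65.2]
0.524 [-50.5   0.2  72.1]
0.567 [-52.9   0.2  79.1]
0.611 [-55.    0.2  86.2]
0.655 [-56.8   0.2  93.4]
0.698 [-58.2   0.2 100.7]
0.742 [-59.4   0.3 108. ]
0.786 [-60.2   0.3 115.4]
0.829 [-60.7   0.3 122.8]
0.873 [-60.8   0.3 130.2]
```

Request:
step_arm(plan=[[-5.6, 0, 4.9, 0, 0, 0], [-10.9, 0, 10, 0, 0, 0], [-16.1, 0, 15.4, 0, 0, 0], [-21, 0, 20.9, 0, 0, 0], [-25.6, 0, 26.7, 0, 0, 0], [-30, 0, 32.7, 0, 0, 0], [-34.1, 0, 38.9, 0, 0, 0], [-38, 0, 45.2, 0, 0, 0], [-41.6, 0, 51.7, 0, 0, 0], [-41.6, 0, 51.7, 0, 0, 0]])

```text
time: 16.62
tcp_pos: [0.5661, -0.2289, 0.2267]
orientation: [1.0, 0.022, -0.0, -0.001]
ft_force: [-0.5, 4.4, 3.5]
gripper_width: 0.0327
gripper_force: 30.1
```

Request:
step_arm(plan=[[-3.3, 0, 6.7, 0, 0, 0], [-6.2, 0, 13.5, 0, 0, 0], [-8.9, 0, 20.4, 0, 0, 0], [-11.3, 0, 27.4, 0, 0, 0], [-13.4, 0, 34.5, 0, 0, 0], [-15.2, 0, 41.7, 0, 0, 0], [-16.6, 0, 49, 0, 0, 0], [-17.8, 0, 56.3, 0, 0, 0], [-18.6, 0, 63.7, 0, 0, 0], [-18.6, 0, 63.7, 0, 0, 0]])

```text
time: 17.45
tcp_pos: [0.5485, -0.2298, 0.1639]
orientation: [1.0, 0.022, 0.0, -0.001]
ft_force: [-0.5, 5.3, 5.3]
gripper_width: 0.0319
gripper_force: 30.0
```

```bash
cat > lev.py <<'E'
from h import *
s=get_state(); d=grab("wrist"); z=s["tcp_pos"][2]
w=blob(d,(0,0,640,480),(0,150,80),(8,255,255))
ax=np.array([.682,-.1141])+.030*np.array([np.cos(.0454),np.sin(.0454)])
u=np.array([np.cos(.0454),np.sin(.0454)])
# intersect ball ray with the circle of the knob (lever plane offset -0.11)
c=np.array([*ax,.165])+np.array([u[1],-u[0],0])*.110; n=np.array([-u[1],u[0],0])
r=rays(d,w[1])[0]
lv=lambda P: np.degrees(np.arctan2(P[2]-c[2],-(P[:2]-c[:2])@u))
f=np.linspace(.1,.35,2501); P=d["o"]+r*f[:,None]; x=-(P[:,:2]-c[:2])@u; rad=np.hypot(x,P[:,2]-c[2])
i=np.argmin(abs(rad-.170)); print("t",s["time"],"tcp",s["tcp_pos"].round(4),"F",s["ft_force"].round(1),"grip",s["gripper_width"],w[1],w[2])
print("ball by ray+arc",P[i],"angle above level deg",lv(P[i]))
for off in(.014,.019): print("by tcp off",off,lv(s["tcp_pos"]+[0,0,off]))
t=grab("top");sd=grab("side")
try:
    a=blob(sd,(260,150,400,300),(0,150,80),(8,255,255)); save(sd,"s_l.png"); r=rays(sd,a[1])[0]; k=((c-sd["o"])@n)/(r@n); Q=sd["o"]+r*k; print("side px",a[1],a[2],"ball",Q,lv(Q))
except Exception as e: print(e)
E
python3 lev.py
```

```text
t 17.45 tcp [ 0.5485 -0.2298  0.1639] F [-0.5  5.3  5.3] grip 0.03194367909758176 [323.34603882 343.94091797] 46.057430267333984
ball by ray+arc [ 0.54797267 -0.23020602  0.18195778] angle above level deg 5.724649278740176
by tcp off 0.014 4.381359605754768
by tcp off 0.019 6.066300274434441
side px [326.  207.5] 4.609872341156006 ball [ 0.54180001 -0.23058292  0.18184258] 5.486745826840348
```

Request:
step_arm(plan=[[-0.2, 0, 4, 0, 0, 0], [-0.4, 0, 8, 0, 0, 0], [-0.6, 0, 12, 0, 0, 0], [-0.6, 0, 12, 0, 0, 0], [-0.6, 0, 12, 0, 0, 0], [-0.6, 0, 12, 0, 0, 0]])

```text
time: 18.1
tcp_pos: [0.548, -0.2299, 0.1534]
orientation: [1.0, 0.022, 0.0, -0.0]
ft_force: [-1.4, 6.8, 6.7]
gripper_width: 0.0318
gripper_force: 30.0
```

```bash
python3 lev.py; python3 - <<'E'
from h import *
z=[]
for i in range(6):
    d=grab("wrist"); s=get_state(); z.append([*s["tcp_pos"],*s["ft_force"]])
print(np.array(z).round(4)); save(grab("wrist"),"w7.png")
E
```

```text
t 18.1 tcp [ 0.548  -0.2299  0.1534] F [-1.4  6.8  6.7] grip 0.03180482754008389 [322.99237061 344.97171021] 46.1204719543457
ball by ray+arc [ 0.54727071 -0.23014491  0.17181283] angle above level deg 2.2968545019955897
by tcp off 0.014 0.8103268119282462
by tcp off 0.019 2.50290334251766
side px [326. 211.] 5.000100135803223 ball [ 0.54193352 -0.23057685  0.1694683 ] 1.4608836232395344
[[ 0.548  -0.2299  0.1535 -1.2385  6.4077  6.6361]
 [ 0.548  -0.2299  0.1535 -1.1612  6.7067  6.0112]
 [ 0.548  -0.2299  0.1535 -1.607   7.1339  5.9821]
 [ 0.548  -0.2299  0.1535 -3.2876  6.8341  6.501 ]
 [ 0.548  -0.2299  0.1535 -1.3983  6.2387  6.3916]
 [ 0.548  -0.2299  0.1535 -1.8676  6.6076  7.1685]]
```

Request:
step_arm(plan=[[0, 0, 1.5, 0, 0, 0], [0, 0, 3, 0, 0, 0], [0, 0, 4, 0, 0, 0], [0, 0, 4, 0, 0, 0], [0, 0, 4, 0, 0, 0], [0, 0, 4, 0, 0, 0]])

```text
time: 19.1
tcp_pos: [0.548, -0.2299, 0.1495]
orientation: [1.0, 0.022, 0.0, -0.0]
ft_force: [-1.8, 6.1, 6.0]
gripper_width: 0.0316
gripper_force: 30.0
```

```bash
python3 lev.py; python3 - <<'E'
from h import *
w=grab("wrist"); s=grab("side")
c=np.array([.7119,-.1128,.165])+np.array([.0454,-.999,0])*.11; print(proj(s,[c,c-[.17,.0077,0],c-[.17,.0077,.009],[.682,-.114,.074]])-[200,160])
a=cv2.resize(w["frame"][:,:,::-1],(400,300),interpolation=cv2.INTER_AREA); b=cv2.resize(s["frame"][160:310,200:400,::-1],(800,600),interpolation=2)
b[:300,:400]=np.where(False,0,b[:300,:400]); cv2.imwrite("pics/fin.png",b)
E
```

```text
t 19.1 tcp [ 0.548  -0.2299  0.1495] F [-1.8  6.1  6. ] grip 0.031637006957934935 [322.74264526 345.22906494] 46.201629638671875
ball by ray+arc [ 0.54714147 -0.23004076  0.16793119] angle above level deg 0.9879210664128953
by tcp off 0.014 -0.5149269767722828
by tcp off 0.019 1.178659816677585
side px [326.5 212. ] 5.02503776550293 ball [ 0.54030555 -0.23065081  0.16622673] 0.397456869699038
[[ 75.0651282   43.35967325]
 [124.5302051   51.99449983]
 [124.56304256  54.52147242]
 [ 70.37252003  86.20865992]]
```

View pics/fin.png

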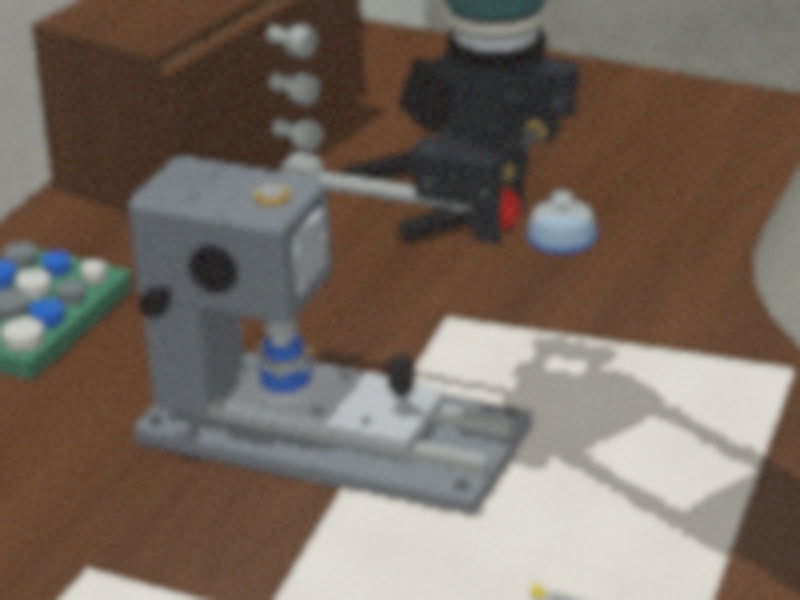

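The picture shows the die on the watch at about (285,365), the slide home, and the lever running from (302,168) to the ball at about (497,208), which matches the level prediction. I'll hold for a moment and then hand in.

Request:
step_arm(plan=[[0, 0, 0, 0, 0, 0], [0, 0, 0, 0, 0, 0], [0, 0, 0, 0, 0, 0], [0, 0, 0, 0, 0, 0], [0, 0, 0, 0, 0, 0], [0, 0, 0, 0, 0, 0], [0, 0, 0, 0, 0, 0], [0, 0, 0, 0, 0, 0], [0, 0, 0, 0, 0, 0], [0, 0, 0, 0, 0, 0]])

```text
time: 20.18
tcp_pos: [0.548, -0.2299, 0.1495]
orientation: [1.0, 0.022, 0.0, -0.0]
ft_force: [-2.2, 6.1, 6.1]
gripper_width: 0.0316
gripper_force: 30.0
```

```bash
python3 -c "
from plant import get_state,job
s=get_state(); print(s['tcp_pos'],s['ft_force']); print(job.hand_in())"
```

```text
[ 0.54797436 -0.22986258  0.14949617] [-2.20153622  6.14713562  6.1211419 ]
the job is handed in; nothing more can be done
None
```

I handed the job in at about 20 s with the watch in the nest, the slide pushed to its stop under the ram, and the lever held within about 1° of level by my camera and arm readings; I could not measure directly that the back snapped home, and the hand-in gave no verdict.

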